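# Unclamp the work piece carrier and hold it up level

## Robot

A 6-joint arm with a two-finger parallel gripper is mounted at the origin on a cart in front of the work surface, level with it; the furniture and walls round the work are solid. World frame = base frame: x ahead of the robot, y to its left, z up, the work surface at z = 0. Lengths are in m, angles in degrees, forces in N, time in s.
With the tool pointing down it reaches from about 0.375 to 0.9 m from the base axis. Payload 3.1 kg.
Tool frame: the origin (TCP) lies on the centre line of the jaws, within the pads' length; the fingertips stand 8 mm ahead of it and the grasp point (between the pads) lies 11 mm behind it; z points along the fingers, y is the line along which they close (so a half turn about z gives the same grasp; the last joint's range is limited). The gripper opens to 87 mm and grips with 3 to 60 N. Pads are 19 mm wide; open, the fingers measure 117 mm over their backs; the gripper's body (75 mm by 190 mm) begins 51 mm behind the grasp point.
Start: joints at [57.725, 30.224, 82.088, -0, 67.689, -10.227], TCP at [0.235, 0.579, 0.202] pointing down, gripper open.
Joint ranges: [-176.69, 176.69], [-43.24, 126.21], [12.49, 139.97], [-82, 262], [0, 151.66], [-163.58, 163.58]. Speed limits (degrees/s): [159.86, 159.86, 180, 180, 180, 180].

## Interface

Orientations are given as a 3x3 rotation matrix whose columns are the frame's x, y, z axes.
In Python, from rig import * gives the robot as it stands.
- The arm moves only by the tool step_arm, never from a script. Its argument "targets" is a list of rows, each a list of 5 numbers: the opening, from -1 (shut) to 1 (fully open), then the shift along the world's x, y, z normalised to -1 to 1, where 1 is 0.25 m, then the turn about the world's z normalised to -1 to 1, where 1 is 180 degrees. In form: [[fingers, x, y, z, turn], ...]. A call has 1 to 20 rows; each row is the pose to reach, as a shift and turn from the pose commanded when the call began, turning the shorter way round; what a row does not reach only later rows make up. A row lasts 1/10 s, in which the tool goes at most 50 mm and 8.59 degrees, less where a joint would pass 70% of its speed; a pose out of reach is approached as far as the arm can. A call with a number of a shift or a turn outside -1 to 1 is refused whole. A call with a gripper value outside its range is refused whole. The fingers move at their own pace and stop on an object; the grip force is fixed at half the most. Time passes only in rows, so rows that repeat a pose let the fingers close. It gives the time, the measured TCP pose, the force, the opening and the grip force at its end, in the units of the state.
- read_state(): the state, without advancing time (a new reading comes with each control period).
- capture(name): name is "side" or "top"; returns a dict with "color" (384x512x3 uint8, red, green, blue), "mtx" (3x3 intrinsics, pixels), "pose" (4x4, takes a point from camera to world coordinates). Camera axes: x right, y down, z forward; pixel columns grow to the right and rows downward; lengths in m; the calibration is good to about 2 mm. A picture is of the moment at which its call begins. There is no depth.
- hand_in(): hands the job in; it is judged then, once.
The state is a dict: "time_s": time; "joint_positions": joint angles; "qvel": joint speeds; "tau": joint torques, N m; "position": TCP position; "tcp_rot": TCP orientation; "force": force on the tool from outside, world axes, zero at the start; "moment": the same for the moment, N m; "opening": opening from 0.0 (shut) to 1.0 (fully open); "grasp_force": force on a finger pad.
Only numpy, scipy, OpenCV 4.12 (cv2) and the standard library are available. Lean on these libraries where they do the work, as an engineer would, in place of code of your own. Each camera call takes 0.05 s, during which the arm holds its last target. There are 200 camera calls.

## Task

Swing the toggle clamp's lever fully open to free the blue work piece carrier, then take the carrier by its handle and lift it straight up out of its nest, level, with all three cups staying in it. Finish while holding it still and level above the nest, with at least 10 cm of clear air under it; do not put it down or let go, and leave the other things on the table alone.

Things in the scene. Friction and masses are not known exactly. Their poses are not given: they have to be found in the camera images.
- fixture: Aluminium base plate bolted to the table, 110 mm (x) by 320 mm (y, from -115 to +205) by 12 mm thick; place and yaw vary. Origin at the table top under the centre of the nest, z up. Four dark blocks at x = +-36 mm and pins at y = +-87 mm, 12 mm high, stand round the nest and leave the carrier 2.5 mm of play. The toggle clamp stands at its +y end.
- nest (a point): Centre of the nest on the top of the base plate, where the underside of the carrier rests at the start; axes as the fixture's.
- clamp_hinge (a point): Point on the clamp lever's hinge line, at the fixture's x = 0, y = 155 mm, z = 42 mm; the hinge line runs along the fixture's x.
- clamp_grip (a point): Middle of the clamp's round handle sleeve (18 mm thick, 58 mm long), which moves with the lever, 65 mm from the hinge line. Clamp closed: the sleeve stands up, leaning 20 degrees towards the fixture's +y, its middle 103 mm and its top 132 mm above the table, with 60 mm of room on the carrier's side.
- clamp_lever (a joint): Clamp lever angle: 0 closed (0 to 0.06 at the start; the spindle stands over the carrier's end lug and keeps it from rising), 1.08 fully open (handle almost lying down towards the fixture's +y, arm and spindle up, clear of the carrier). Push the handle towards the fixture's +y and on down round the hinge: about 4 N at the handle; it stays where it is left.
- carrier: Blue open carrier, 58 mm (x) by 160 mm (y), walls 16 mm high, three cells in a row along y, a 26 mm wide lug out to y = +-108 mm at each end, and a bail: two flat steel posts at y = +-82 mm with a black handle bar across. 240 to 390 g, plus cups of 35 to 75 g each. Origin at the centre of its underside, z up, y as the fixture's.
- carrier_grip (a point): Centre of the carrier's black handle bar, over the carrier's middle, 105 mm above its underside. The bar runs along the carrier's y, 168 mm long, 14 mm wide (x), 12 mm high, free below and on both sides (80 mm down to the cups); grip it across, closing along the carrier's x.
- red_cup: Red cup-shaped work piece, 40 mm across, 24 mm high, standing loose in one of the carrier's cells (which one varies) on the 3 mm thick floor. Origin at the centre of its underside.
- white_cup: White cup-shaped work piece, the same size, in another cell; origin as the red one's.
- black_cup: Black cup-shaped work piece, the same size, in another cell; origin as the red one's.
- meter: Bystander: dark green hand multimeter lying on the table, 158x78x48 mm; origin at the centre of its underside.
- tin: Bystander: round tin with a red lid, 54 mm across, 24 mm high; origin at the centre of its underside.
- supply: Bystander: grey power supply module, 100x45x97 mm, standing; origin at the centre of its underside.
- sensor: Bystander: cylindrical proximity sensor with nuts, lying, 29x125x24 mm; origin at the centre of its underside.
- push_button: Bystander: green push button standing on the table, 30x30x32 mm; origin at the centre of its underside.
- marker: Bystander: blue marker pen lying, 14x126x12 mm; origin at the centre of its underside.
There are look-alikes about, which are no part of the job. Leave any orange look-alike of the white_cup alone.

How it is judged:
By the outcome, as a careful person would: the job done as asked, in the order asked, and still so for the second after the job is handed in, while the arm keeps its last pose, push and grip.
It also fails if it takes over 48 s, if anything falls off the work surface, if the arm or the gripper's body presses on something with over 40 N, if the wrist force passes 120 N, or if a joint passes its speed limit or range.

## Working session

There is one attempt and no reset: what is moved stays moved. The work goes in short steps, Python scripts to look and compute and a tool call to move; the robot and the scene stay as the last step left them, time stands still between calls to the robot, and variables do not carry over. Pictures are saved under pics/ and viewed, at most 10 in all, crops included, and the job is handed in when it is done.

Besides the shell and the picture viewer there is one more tool, called after "Emit:" as name(argument=value, ...) on one line, values as JSON. step_arm: Moves the arm, as the interface text tells. Scaled input: -1 to 1 covers 0.25 m each way for a shift and 180 degrees each way for a turn. Its arguments: {"type":"object","properties":{"targets":{"type":"array","items":{"type":"array","items":{"type":"number"}}}},"required":["targets"]}

```bash
mkdir -p pics; python3 - <<'E'
from rig import *
import cv2,pickle
d={}
for n in("side","top"):
    c=capture(n); d[n]=c; cv2.imwrite(f"pics/{n}0.png",cv2.resize(c["color"][:,:,::-1],(800,600),interpolation=cv2.INTER_CUBIC)); print(n,c["mtx"].tolist(),c["pose"].round(3).tolist())
pickle.dump(d,open("d0.pkl","wb"))
s=read_state();print(s["position"],s["tcp_rot"],s["opening"],s["time_s"])
E
```

```text
side [[475.6790940979394, 0.0, 260.7330808209255], [0.0, 475.6790940979394, 192.34490368027673], [0.0, 0.0, 1.0]] [[0.689, -0.382, 0.616, -0.268], [-0.724, -0.386, 0.571, -0.585], [0.02, -0.84, -0.543, 0.824], [0.0, 0.0, 0.0, 1.0]]
top [[471.68102939647673, 0.0, 248.89884557139496], [0.0, 471.68102939647673, 200.8707749934698], [0.0, 0.0, 1.0]] [[0.015, -0.996, 0.086, 0.405], [-1.0, -0.014, 0.01, 0.176], [-0.008, -0.086, -0.996, 1.647], [0.0, 0.0, 0.0, 1.0]]
[0.23420486 0.57869794 0.20156101] [[-9.26872578e-01  3.75374605e-01 -1.06266982e-03]
 [ 3.75375943e-01  9.26871116e-01 -1.68389268e-03]
 [ 3.52867419e-04 -1.95965463e-03 -9.99998018e-01]] 1.0021412344033498 0.1
```

View pics/side0.png

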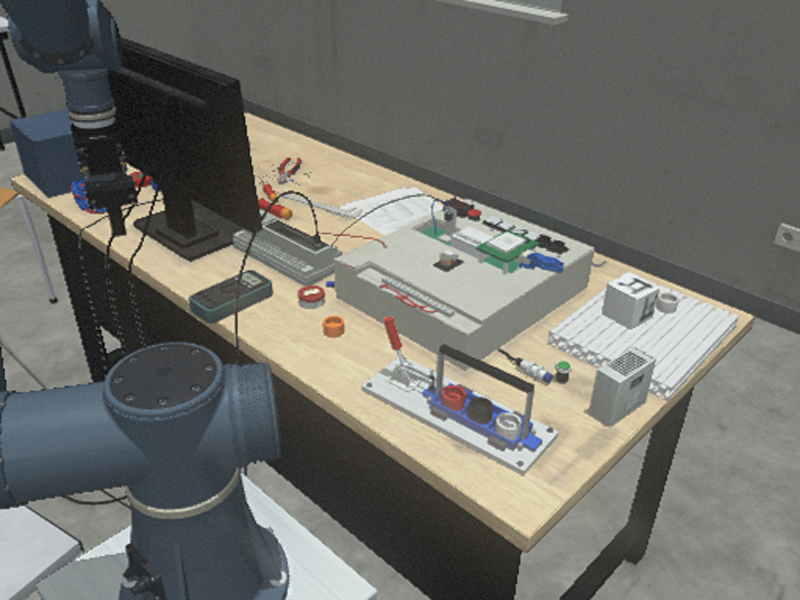

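View pics/top0.png

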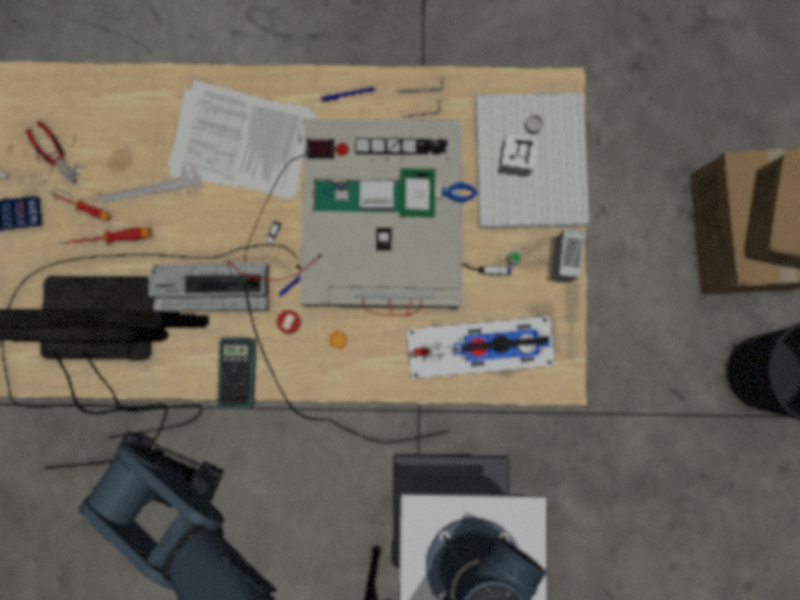

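The side view shows the fixture with the red clamp handle at about (393,335) and the carrier's bar from (441,350) to (531,388). In the top view the plate runs from (408,355) to (552,340), with the clamp at its left end (world +y). I'll zoom in on both.

```bash
python3 - <<'E'
import cv2,pickle,numpy as np
d=pickle.load(open("d0.pkl","rb"))
a=d["side"]["color"][195:305,225:365,::-1]; b=d["top"]["color"][195:250,255:360,::-1]
A=cv2.resize(a,None,fx=5,fy=5,interpolation=cv2.INTER_CUBIC);B=cv2.resize(b,None,fx=7,fy=7,interpolation=cv2.INTER_CUBIC)
cv2.imwrite("pics/sc.png",A);cv2.imwrite("pics/tc.png",B)
E
```

```text
(no output)
```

View pics/sc.png

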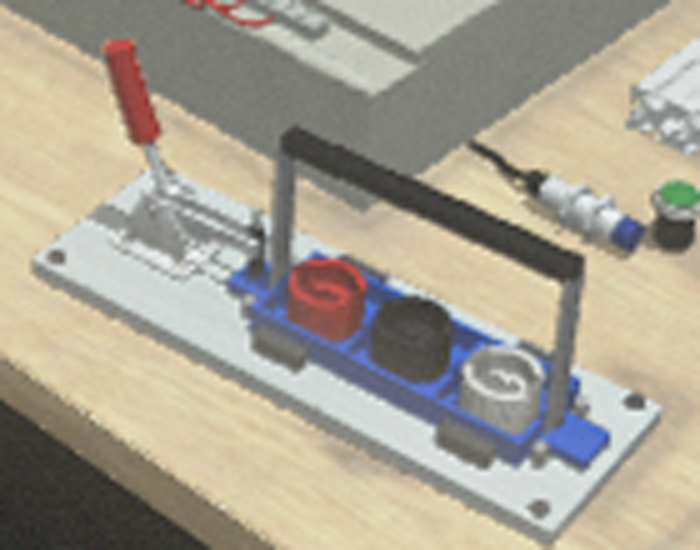

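View pics/tc.png

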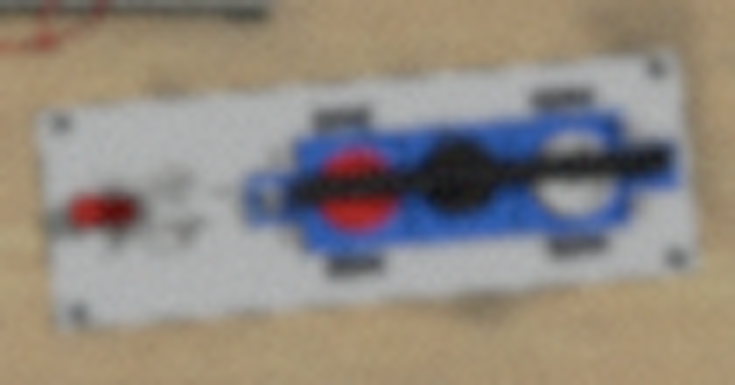

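The crops show the plate's corners (side: (33,262), (550,530), (660,408), (150,172); top: (40,112), (678,50), (693,270), (57,325)), the red sleeve standing up and the bar's ends. Next I fit the fixture pose from these.

```bash
cat > h.py <<'E'
import numpy as np
def proj(c,P):
    T=np.linalg.inv(c["pose"]); q=(np.asarray(P)@T[:3,:3].T+T[:3,3])@c["mtx"].T
    return q[:,:2]/q[:,2:]
def w(p,P):
    a=p[2];R=np.array([[np.cos(a),-np.sin(a),0],[np.sin(a),np.cos(a),0],[0,0,1]])
    return np.asarray(P)@R.T+[p[0],p[1],0]
def grip(th,r=.065):
    a=np.radians(20)+th
    return [0,.155+r*np.sin(a),.042+r*np.cos(a)]
def sc(L): return np.array([225,195])+(np.array(L)+.5)/5-.5
def tc(L): return np.array([255,195])+(np.array(L)+.5)/7-.5
E
python3 - <<'E'
from h import *
import pickle
from scipy.optimize import least_squares
d=pickle.load(open("d0.pkl","rb"));S,T=d["side"],d["top"]
C=[[.055,.205,.012],[.055,-.115,.012],[-.055,-.115,.012],[-.055,.205,.012]]
cs=sc([[150,172],[660,408],[550,530],[33,262]]);ct=tc([[40,112],[678,50],[693,270],[57,325]])
B=[[0,.084,.117],[0,-.084,.117]]
bs=sc([[288,140],[577,270]]);bt=tc([[293,193],[668,158]])
hs=sc([[119,43],[148,140]]);
def f(p):
    H=[grip(p[3],.094),grip(p[3],.036)]
    return np.vstack([proj(S,w(p,C))-cs,proj(T,w(p,C))-ct,proj(S,w(p,B))-bs,proj(T,w(p,B))-bt,proj(S,w(p,H))-hs])
r=least_squares(lambda p:f(p).ravel(),[.4,0,0,0],loss="soft_l1");p=r.x
print(p[:2],np.degrees(p[2]),p[3]);print(f(p).round(1).tolist())
for k,v in dict(nest=[0,0,.012],bar=[0,0,.117],hinge=[0,.155,.042],grip=grip(p[3]),gtop=grip(p[3],.094),gopen=grip(1.08)).items(): print(k,w(p,[v]).round(4))
E
```

```text
[ 0.48006826 -0.05428912] 6.2518435839639155 0.01819771658479605
[[1.1, -2.0], [0.7, -0.5], [0.5, 0.6], [-0.7, -0.6], [-1.2, 0.1], [-0.6, 0.2], [0.9, 0.4], [-0.6, 1.3], [-1.1, -0.5], [0.1, 0.5], [1.9, -0.3], [-0.1, -0.2], [-0.1, -0.1], [0.2, 0.3]]
nest [[ 0.4801 -0.0543  0.012 ]]
bar [[ 0.4801 -0.0543  0.117 ]]
hinge [[0.4632 0.0998 0.042 ]]
grip [[0.4606 0.123  0.1027]]
gtop [[0.4595 0.1333 0.1297]]
gopen [[0.4562 0.1638 0.0512]]
```

Emit:
step_arm(targets=[[-1,0,0,0.2,0],[-1,0.08,-0.16,0.2,-0.03],[-1,0.16,-0.32,0.2,-0.06],[-1,0.24,-0.48,0.2,-0.09],[-1,0.32,-0.64,0.2,-0.12],[-1,0.4,-0.8,0.2,-0.15],[-1,0.46,-0.96,0.2,-0.18],[-1,0.46,-0.96,0.2,-0.18],[-1,0.46,-0.96,0.2,-0.18]])

```text
time_s: 1.0
position: [0.3498, 0.3387, 0.2524]
tcp_rot: [[-0.58, 0.815, -0.001], [0.815, 0.58, 0.0], [0.001, -0.0, -1.0]]
force: [0.1, 0.3, -0.5]
opening: 0.267
grasp_force: 0.0
```

Emit:
step_arm(targets=[[-1,0.08,-0.16,0,-0.04],[-1,0.16,-0.32,0,-0.08],[-1,0.24,-0.48,0,-0.12],[-1,0.32,-0.64,0,-0.162],[-1,0.4,-0.82,0,-0.162],[-1,0.46,-1.0,0,-0.162],[-1,0.46,-1.0,0,-0.162],[-1,0.46,-1.0,0,-0.162],[-1,0.46,-1.0,-0.2,-0.162],[-1,0.46,-1.0,-0.2,-0.162]])

```text
time_s: 2.0
position: [0.4593, 0.0915, 0.1983]
tcp_rot: [[-0.115, 0.993, -0.013], [0.993, 0.115, 0.001], [0.003, -0.013, -1.0]]
force: [-0.5, 0.2, -0.2]
opening: 0.008
grasp_force: 0.0
```

```bash
python3 - <<'E'
from rig import *
import cv2,numpy as np
c=capture("side");t=capture("top")
a=cv2.resize(c["color"][150:300,225:365,::-1],None,fx=4,fy=4,interpolation=cv2.INTER_CUBIC)
b=cv2.resize(t["color"][190:260,255:360,::-1],None,fx=2,fy=2)
im=np.zeros((600,790,3),np.uint8);im[:,:560]=a;im[:140,570:780]=b
cv2.imwrite("pics/s1.png",im)
s=read_state();print(s["position"],s["joint_positions"])
E
```

```text
[0.46319026 0.09116937 0.20218088] [-2.48022117e+00  1.85982566e+01  1.03279759e+02  2.65333548e-02
  5.83127674e+01 -9.06637318e+00]
```

View pics/s1.png

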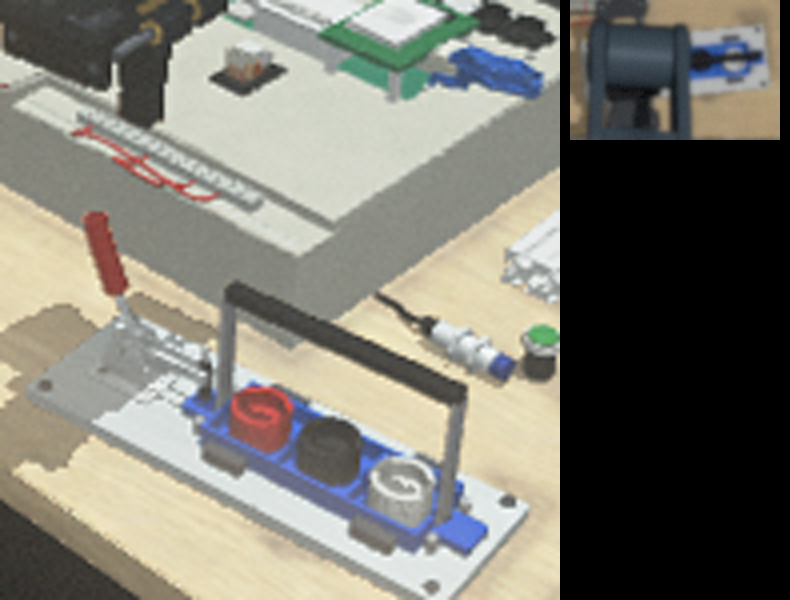

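The fingers hang shut over the clamp at about (140,122) in the crop, in front of the sleeve, which is untouched at (105,255). I'll lower them on the carrier's side of the sleeve.

Emit:
step_arm(targets=[[-1,0,0,-0.1,0],[-1,0,0,-0.2,0],[-1,0,0,-0.3,0],[-1,0,0,-0.34,0],[-1,0,0,-0.34,0],[-1,0,0,-0.34,0],[-1,0,0,-0.34,0]])

```text
time_s: 2.8
position: [0.4658, 0.0895, 0.1189]
tcp_rot: [[-0.112, 0.994, 0.003], [0.994, 0.112, -0.0], [-0.0, 0.003, -1.0]]
force: [-0.2, 0.0, 0.7]
opening: 0.008
grasp_force: 0.0
```

Now I push the handle round the hinge, slowly, to about 76° of lean.

Emit:
step_arm(targets=[[-1,-0.005,0.035,0,0],[-1,-0.01,0.069,0,0],[-1,-0.012,0.09,-0.007,0],[-1,-0.014,0.11,-0.014,0],[-1,-0.017,0.131,-0.025,0],[-1,-0.019,0.152,-0.036,0],[-1,-0.021,0.171,-0.051,0],[-1,-0.023,0.189,-0.066,0],[-1,-0.025,0.206,-0.083,0],[-1,-0.027,0.222,-0.101,0],[-1,-0.028,0.235,-0.121,0],[-1,-0.03,0.247,-0.141,0],[-1,-0.031,0.259,-0.167,0],[-1,-0.031,0.259,-0.167,0]])

```text
time_s: 4.2
position: [0.457, 0.1546, 0.0753]
tcp_rot: [[-0.112, 0.994, 0.0], [0.994, 0.112, 0.0], [-0.0, 0.0, -1.0]]
force: [0.4, 0.9, 0.3]
opening: 0.006
grasp_force: 0.6
```

```bash
cat > look.py <<'E'
from rig import *
import cv2,numpy as np,sys
c=capture("side")
cv2.imwrite(f"pics/{sys.argv[1]}.png",cv2.resize(c["color"][170:300,225:365,::-1],None,fx=4.5,fy=4.5,interpolation=cv2.INTER_CUBIC))
s=read_state();print(s["position"],s["force"],s["opening"],s["grasp_force"])
from h import *
p=[.48007,-.05429,np.radians(6.252)]
for th in (.9,1.0,1.08): print(th,((proj(c,w(p,[grip(th,.036),grip(th,.094)]))-[225,170])*4.5).round(0).tolist())
E
python3 look.py s2
```

```text
[0.45684317 0.15422292 0.07534223] [-0.02952547 -0.19827139  0.65798657] 0.0012133246248561048 0.28991553001105785
0.9 [[104.0, 255.0], [33.0, 196.0]]
1.0 [[102.0, 259.0], [30.0, 206.0]]
1.08 [[102.0, 262.0], [28.0, 215.0]]
```

View pics/s2.png

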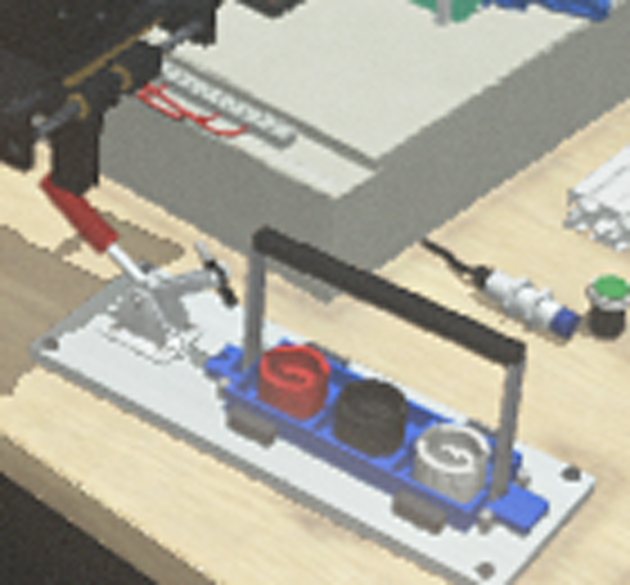

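The handle has leaned over, with the sleeve's end at (45,183) and its foot at (108,243), but less than planned. I'll check where the fingertip is against the sleeve.

```bash
python3 - <<'E'
from h import *
import pickle
d=pickle.load(open("d0.pkl","rb"));c=d["side"]
p=[.48007,-.05429,np.radians(6.252)]
px=lambda P:((proj(c,P)-[225,170])*4.5).round(0).tolist()
for th in(.6,.7,.8,.9): print(th,px(w(p,[grip(th,.036),grip(th,.094)])))
t=np.array([.4568,.1542,.0673]);ex=np.array([.994,.112,0]);ey=np.array([-.112,.994,0])
for a in(-.015,.015):
  for b in(-.0095,.0095): print(a,b,px([t+a*ex+b*ey]))
E
```

```text
0.6 [[110.0, 245.0], [49.0, 169.0]]
0.7 [[108.0, 248.0], [42.0, 177.0]]
0.8 [[105.0, 251.0], [37.0, 186.0]]
0.9 [[104.0, 255.0], [33.0, 196.0]]
-0.015 -0.0095 [[73.0, 241.0]]
-0.015 0.0095 [[48.0, 229.0]]
0.015 -0.0095 [[104.0, 217.0]]
0.015 0.0095 [[80.0, 206.0]]
```

```bash
python3 - <<'E'
from h import *
import pickle
d=pickle.load(open("d0.pkl","rb"));c=d["side"]
t=np.array([.4640,.0900,.194]);ex=np.array([.994,.112,0]);ey=np.array([-.112,.994,0])
for a in(-.015,0,.015):
  for b in(-.0095,.0095): print(a,b,((proj(c,[t+a*ex+b*ey])-[225,150])*4).round(0).tolist())
E
```

```text
-0.015 -0.0095 [[146.0, 167.0]]
-0.015 0.0095 [[122.0, 156.0]]
0 -0.0095 [[161.0, 157.0]]
0 0.0095 [[136.0, 146.0]]
0.015 -0.0095 [[175.0, 147.0]]
0.015 0.0095 [[151.0, 136.0]]
```

```bash
python3 - <<'E'
from h import *
import pickle,cv2
d=pickle.load(open("d0.pkl","rb"));c=d["side"]
R=np.array([[-.9269,.3754,-.001],[.3754,.9269,-.0017],[0,-.002,-1]]);t=np.array([.2342,.5787,.2016])
im=cv2.resize(c["color"][80:170,30:110,::-1],None,fx=6,fy=6,interpolation=cv2.INTER_CUBIC)
for b in(-.0585,-.0435,.0435,.0585):
  for a in (-.0095,.0095):
   for z,col in((.008,(0,0,255)),(-.011,(0,255,0))):
    q=((proj(c,[R@[a,b,z]+t])[0]-[30,80]+.5)*6); cv2.circle(im,tuple(int(v) for v in q),3,col,-1)
im=np.clip(im.astype(float)*1.8,0,255).astype(np.uint8);cv2.imwrite("pics/g0.png",im)
E
```

```text
(no output)
```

View pics/g0.png

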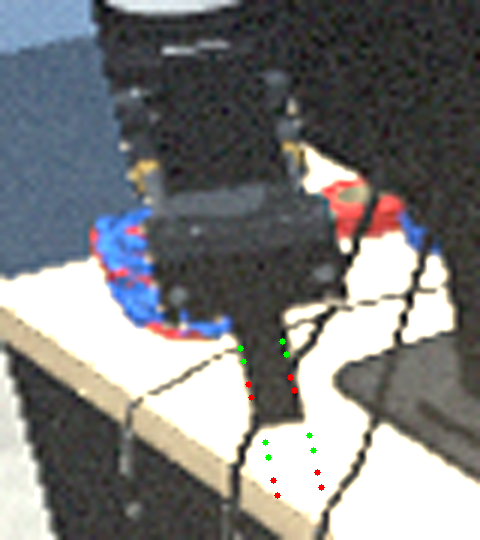

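The near finger's bottom shows at (275,420) where its dots lie at about y = 490. In the earlier views too the fingertips look some 22 mm higher than the stated pose gives, which matches the lever being only about 0.7 open. I'll push further and measure the lever angle from the red sleeve's pixels.

Emit:
step_arm(targets=[[-1,0,0.005,-0.02,0],[-1,0,0.01,-0.036,0],[-1,0,0.014,-0.052,0],[-1,0,0.017,-0.068,0],[-1,0,0.019,-0.084,0],[-1,0,0.019,-0.084,0]])

```text
time_s: 4.85
position: [0.4566, 0.1588, 0.0541]
tcp_rot: [[-0.111, 0.994, -0.001], [0.994, 0.111, -0.0], [-0.0, -0.001, -1.0]]
force: [0.3, 0.7, 0.8]
opening: 0.001
grasp_force: 0.4
```

```bash
cat > theta.py <<'E'
from rig import *
import cv2,pickle
from h import *
p=[.48007,-.05429,np.radians(6.252)]
def meas(c):
    h=cv2.cvtColor(c["color"],cv2.COLOR_RGB2HSV); m=((h[...,0]<8)|(h[...,0]>172))&(h[...,1]>140)&(h[...,2]>40)
    m[:195]=0;m[260:]=0;m[:,:228]=0;m[:,258:]=0
    n,l,st,ce=cv2.connectedComponentsWithStats(m.astype(np.uint8)); 
    k=1+np.argmax(st[1:,4]); y,x=np.where(l==k); q=np.c_[x,y].astype(float)
    o=q.mean(0); e=np.linalg.svd(q-o)[2][0] if 0 else np.linalg.eigh(np.cov((q-o).T))[1][:,-1]
    t=(q-o)@e; a,b=o+e*t.min(),o+e*t.max()
    if a[1]<b[1]: a,b=b,a
    return len(q),a,b
def ang(a,b,c):
    ths=np.linspace(-.1,1.2,131); best=[]
    for th in ths:
        P=proj(c,w(p,[grip(th,.036),grip(th,.094)])); d=P[1]-P[0]; e=b-a
        best.append(abs(np.arctan2(d[1],d[0])-np.arctan2(e[1],e[0])))
    return ths[np.argmin(best)]
if __name__=="__main__":
    for n,c in(("old",pickle.load(open("d0.pkl","rb"))["side"]),("now",capture("side"))):
        k,a,b=meas(c); print(n,k,a.round(1),b.round(1),ang(a,b,c))
    s=read_state();print(s["position"],s["force"],s["opening"])
E
python3 theta.py
```

```text
old 74 [254.7 222.1] [248.4 202.6] 0.04000000000000001
now 48 [247.5 224.8] [232.2 214.7] 1.0599999999999998
[0.45653308 0.15866788 0.05418001] [ 0.00404839 -1.46350128  0.09638019] 0.005215454778696477
```

Emit:
step_arm(targets=[[-1,0,0.002,-0.015,0],[-1,0,0.004,-0.03,0],[-1,0,0.004,-0.04,0],[-1,0,0.004,-0.05,0],[-1,0,0.004,-0.05,0]])

```text
time_s: 5.4
position: [0.4568, 0.1598, 0.0418]
tcp_rot: [[-0.111, 0.994, -0.0], [0.994, 0.111, -0.0], [-0.0, -0.0, -1.0]]
force: [-0.7, 1.0, 1.4]
opening: 0.005
grasp_force: 0.7
```

```bash
python3 theta.py
```

```text
old 74 [254.7 222.1] [248.4 202.6] 0.04000000000000001
now 17 [246.8 225.5] [239.1 222.8] 1.2
[0.45672371 0.15966497 0.04190623] [0.54664594 1.15946801 1.2008346 ] 0.003215468577547641
```

Emit:
step_arm(targets=[[-1,0,0,-0.01,0],[-1,0,0,-0.02,0],[-1,0,0,-0.02,0]])

```text
time_s: 5.75
position: [0.457, 0.16, 0.0398]
tcp_rot: [[-0.111, 0.994, 0.001], [0.994, 0.111, 0.0], [0.0, 0.001, -1.0]]
force: [-4.9, 1.6, 28.2]
opening: 0.004
grasp_force: 13.8
```

```bash
python3 look.py s3
```

```text
[0.45694639 0.15998478 0.03986311] [-4.9591184   0.68089206 27.98171222] 0.003895214627982495 13.64799901843071
0.9 [[104.0, 255.0], [33.0, 196.0]]
1.0 [[102.0, 259.0], [30.0, 206.0]]
1.08 [[102.0, 262.0], [28.0, 215.0]]
```

View pics/s3.png

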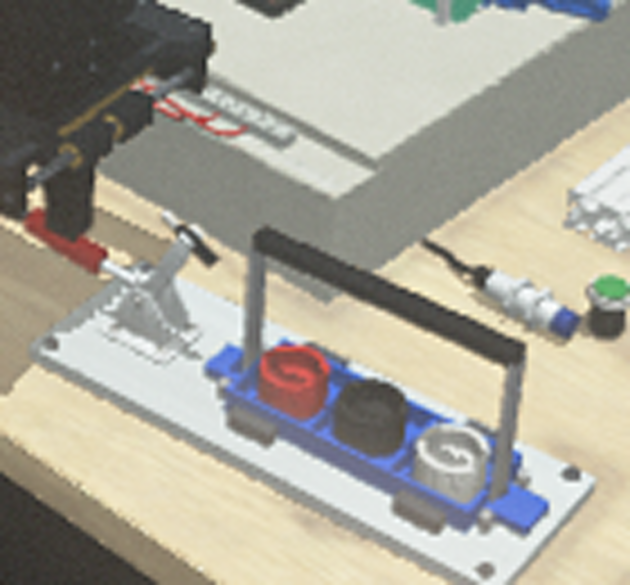

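The lever is against its stop: the force rises to 28 N and the sleeve runs from (28,215) to (102,265), as predicted for 1.08, with the spindle up. Now I back off upward and go over the bar with the jaws open.

Emit:
step_arm(targets=[[-1,0,0,0.04,0],[-1,0,0,0.16,0],[-1,0,0,0.32,0],[-1,0,0,0.48,0],[-1,0,0,0.64,0],[0,0.02,-0.16,0.64,0],[1,0.04,-0.32,0.64,0],[1,0.06,-0.48,0.64,0],[1,0.08,-0.64,0.64,0],[1,0.09,-0.8,0.64,0],[1,0.092,-0.857,0.64,0],[1,0.092,-0.857,0.64,0],[1,0.092,-0.857,0.64,0],[1,0.092,-0.857,0.64,0]])

```text
time_s: 7.2
position: [0.4791, -0.0529, 0.197]
tcp_rot: [[-0.113, 0.994, -0.001], [0.994, 0.113, 0.001], [0.001, -0.001, -1.0]]
force: [-0.5, 0.7, 0.9]
opening: 0.745
grasp_force: 0.0
```

```bash
cat > ov.py <<'E'
from rig import *
import cv2,sys,json
from h import *
c=capture("side");s=read_state();t=np.array(s["position"]);R=np.array(s["tcp_rot"])
o=np.array([225,110]);f=3.6
im=cv2.resize(c["color"][110:270,225:385,::-1],None,fx=f,fy=f,interpolation=cv2.INTER_CUBIC)
im=np.clip(im.astype(float)*1.6,0,255).astype(np.uint8)
for b in(-.0585,-.0435,.0435,.0585):
  for z,col in((.008,(0,0,255)),(-.021,(0,255,255))):
    q=((proj(c,[R@[0,b,z]+t])[0]-o+.5)*f); cv2.circle(im,tuple(int(v) for v in q),2,col,-1)
p=[.48007,-.05429,np.radians(6.252)]
for y in(-.084,0,.084):
    q=((proj(c,w(p,[[0,y,.117]]))[0]-o+.5)*f); cv2.circle(im,tuple(int(v) for v in q),2,(0,255,0),-1)
cv2.imwrite("pics/%s.png"%sys.argv[1],im)
print(t,s["force"],s["opening"],s["grasp_force"])
E
python3 ov.py o1; python3 theta.py
```

```text
[ 0.4792981  -0.05284919  0.19705192] [-0.3989858   0.72843243 -0.01606261] 0.7907708177868662 0.0
old 74 [254.7 222.1] [248.4 202.6] 0.04000000000000001
now 73 [247.4 226.9] [231.5 217.3] 1.1099999999999999
[ 0.47945274 -0.05293103  0.19713254] [0.32597973 0.62147453 0.62701062] 0.8308823304146793
```

View pics/o1.png

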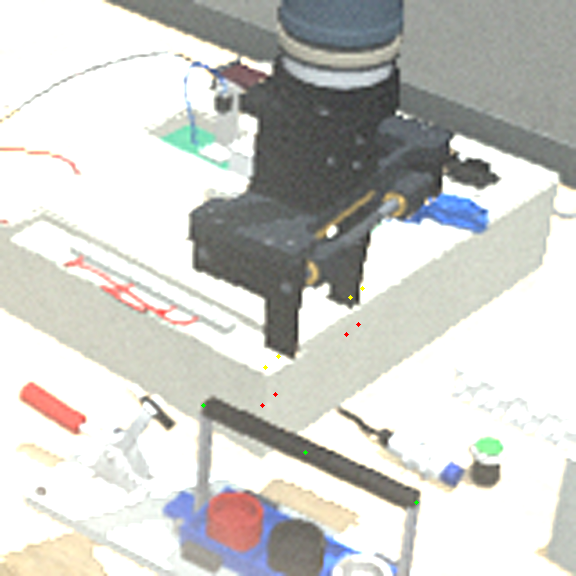

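The open fingertips are at (285,353) and (345,302), straddling the bar's line, and they fit the yellow dots, 29 mm higher than stated. So I lower to TCP z ≈ 0.076, which puts the bar at the real grasp point. The lever stays open (θ ≈ 1.1).

Emit:
step_arm(targets=[[1,0,0,-0.06,0],[1,0,0,-0.12,0],[1,0,0,-0.18,0],[1,0,0,-0.24,0],[1,0,0,-0.3,0],[1,0,0,-0.36,0],[1,0,0,-0.42,0],[1,0,0,-0.46,0],[1,0,0,-0.484,0],[1,0,0,-0.484,0],[1,0,0,-0.484,0]])

```text
time_s: 8.4
position: [0.4801, -0.0543, 0.0765]
tcp_rot: [[-0.112, 0.994, 0.001], [0.994, 0.112, -0.0], [-0.0, 0.0, -1.0]]
force: [0.2, -0.0, -0.6]
opening: 0.999
grasp_force: 0.0
```

```bash
python3 ov.py o2
```

```text
[ 0.48026821 -0.05447559  0.07668103] [-1.14613179  0.76216124 -0.75968064] 1.0058215504954402 0.0
```

View pics/o2.png

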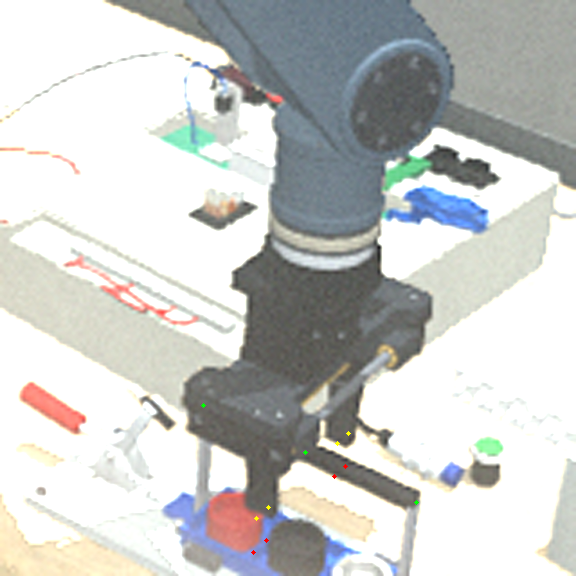

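The fingertips sit at (265,515) and (345,440), either side of and below the bar. I close the jaws.

Emit:
step_arm(targets=[[0,0,0,0,0],[0,0,0,0,0],[-0.3,0,0,0,0],[-0.3,0,0,0,0],[-0.5,0,0,0,0],[-0.5,0,0,0,0],[-1,0,0,0,0],[-1,0,0,0,0],[-1,0,0,0,0],[-1,0,0,0,0],[-1,0,0,0,0],[-1,0,0,0,0]])

```text
time_s: 9.65
position: [0.48, -0.0545, 0.0761]
tcp_rot: [[-0.111, 0.994, 0.0], [0.994, 0.111, -0.0], [-0.0, 0.0, -1.0]]
force: [0.8, -0.3, -1.0]
opening: 0.157
grasp_force: 30.0
```

Gripped: opening 0.157 × 87 = 13.7 mm, the bar's width. I lift slowly, a little at first.

Emit:
step_arm(targets=[[-1,0,0,0.008,0],[-1,0,0,0.016,0],[-1,0,0,0.024,0],[-1,0,0,0.032,0],[-1,0,0,0.04,0],[-1,0,0,0.05,0],[-1,0,0,0.06,0],[-1,0,0,0.06,0],[-1,0,0,0.06,0]])

```text
time_s: 10.55
position: [0.4799, -0.0545, 0.0913]
tcp_rot: [[-0.111, 0.994, 0.0], [0.994, 0.111, -0.0], [-0.0, 0.0, -1.0]]
force: [0.2, 0.3, -4.0]
opening: 0.152
grasp_force: 30.0
```

The wrist carries 4 N, which fits the carrier's weight. I go on up to 15 cm.

Emit:
step_arm(targets=[[-1,0,0,0.01,0],[-1,0,0,0.03,0],[-1,0,0,0.06,0],[-1,0,0,0.1,0],[-1,0,0,0.14,0],[-1,0,0,0.18,0],[-1,0,0,0.22,0],[-1,0,0,0.26,0],[-1,0,0,0.3,0],[-1,0,0,0.34,0],[-1,0,0,0.38,0],[-1,0,0,0.42,0],[-1,0,0,0.46,0],[-1,0,0,0.49,0],[-1,0,0,0.515,0],[-1,0,0,0.53,0],[-1,0,0,0.54,0],[-1,0,0,0.54,0],[-1,0,0,0.54,0],[-1,0,0,0.54,0]])

```text
time_s: 12.55
position: [0.4795, -0.0544, 0.2258]
tcp_rot: [[-0.111, 0.994, -0.001], [0.994, 0.111, 0.0], [0.0, -0.001, -1.0]]
force: [0.7, 0.7, -4.2]
opening: 0.153
grasp_force: 30.0
```

```bash
python3 - <<'E'
from rig import *
import cv2
from h import *
c=capture("side");s=read_state();print(s["position"],s["force"],s["moment"],s["opening"],s["grasp_force"])
h=cv2.cvtColor(c["color"],cv2.COLOR_RGB2HSV)
p=[.48007,-.05429,np.radians(6.252)]
L=.151
print("lug ends pred (lifted)",proj(c,w(p,[[0,.108,.018+L],[0,-.108,.018+L]])).round(1).tolist())
print("cups pred r,b,w",proj(c,w(p,[[0,y,.012+.003+.024+L] for y in(.052,0,-.052)])).round(1).tolist())
def blob(m,name):
    n,l,st,ce=cv2.connectedComponentsWithStats(m.astype(np.uint8))
    for k in range(1,n):
        if st[k,4]>25 and 225<ce[k][0]<370 and 120<ce[k][1]<300: print(name,st[k].tolist(),ce[k].round(1))
H,S,V=h[...,0],h[...,1],h[...,2]
b=(H>108)&(H<125)&(S>130);blob(b,"blue")
blob(((H<8)|(H>172))&(S>140)&(V>40),"red")
y,x=np.where(b&(np.arange(512)[None]>225)&(np.arange(512)[None]<350)&(np.arange(384)[:,None]>190))
if len(x): print("blue ext L",x.min(),y[x==x.min()].mean(),"R",x.max(),y[x==x.max()].mean())
print("white region mean at pred:",c["color"][[int(v) for v in proj(c,w(p,[[0,-.052,.035+L]]))[0][::-1]][0]-3:][:6,int(proj(c,w(p,[[0,-.052,.035+L]]))[0][0])-3:][:,:6].mean((0,1)),
 "black:",c["color"][int(proj(c,w(p,[[0,0,.035+L]]))[0][1])-3:][:6,int(proj(c,w(p,[[0,0,.035+L]]))[0][0])-3:][:,:6].mean((0,1)))
E
```

```text
[ 0.4795796  -0.05437973  0.2258563 ] [ 0.53614771  0.86670162 -4.51005017] [-0.03103378 -0.00182762 -0.01247818] 0.1561873664592657 29.98769123107195
lug ends pred (lifted) [[274.0, 201.5], [352.1, 235.5]]
cups pred r,b,w [[293.3, 202.4], [311.9, 210.3], [331.3, 218.6]]
blue [338, 162, 22, 12, 143] [348.9 167.1]
blue [313, 217, 27, 17, 55] [324.  226.5]
blue [339, 228, 15, 10, 76] [347.  233.1]
red [231, 216, 17, 13, 73] [239.  221.8]
blue ext L 273 204.0 R 349 233.5
white region mean at pred: [158.77777778 161.05555556 157.41666667] black: [65.38888889 65.08333333 62.63888889]
```

```bash
python3 - <<'E'
from rig import *
import cv2,pickle
from h import *
p=[.48007,-.05429,np.radians(6.252)]
d0=pickle.load(open("d0.pkl","rb"))["side"];c1=capture("side")
for c,L in((d0,0),(c1,.1495)):
    h=cv2.cvtColor(c["color"],cv2.COLOR_RGB2HSV);H,S,V=h[...,0].astype(int),h[...,1],h[...,2]
    b=(H>108)&(H<125)&(S>110); r=((H<10)|(H>170))&(S>110)&(V>40)
    for n,y,m,z in(("lug-",-.1,b,.018),("lug+",.1,b,.018),("post-",-.082,None,0),("red",.052,r,.03)):
        if m is None: continue
        q=proj(c,w(p,[[0,y,z+L]]))[0]; R=9 if n!="red" else 12
        yy,xx=np.where(m); k=(abs(xx-q[0])<R)&(abs(yy-q[1])<R)
        print(L,n,q.round(1),k.sum(),(np.c_[xx,yy][k].mean(0)-q).round(1) if k.any() else "")
    # bottom edge of blue: line fit along near lower side
    A=w(p,[[-.029,y,.012+L] for y in(.075,-.075)]);qa=proj(c,A)
    pts=[]
    for x in range(int(qa[0][0])+2,int(qa[1][0])-1):
        yl=np.interp(x,qa[:,0],qa[:,1]); col=np.where(b[int(yl)-12:int(yl)+13,x])[0]
        if len(col): pts.append((x,col.max()+int(yl)-12-yl))
    pts=np.array(pts); print("edge offs",np.round(pts[:,1],0).astype(int).tolist())
E
```

```text
0 lug- [341.4 283.5] 74 [-1.7 -1.7]
0 lug+ [274.5 250.2] 28 [1.8 3.1]
0 red [289.8 254.1] 138 [ 0.6 -1.2]
edge offs [-8, -6, -10, -6, -6, -5, -5, -6, -5, -5, -5, -6, -5, -7, -5, -6, -6, -6, -6, -6, -6, -6, -6, -6, -6, -5, -6, -5, -6, -5, -6, -5, -6, -5, -6, -5, -6, -5, -6, -5]
0.1495 lug- [348.8 234.6] 94 [-1.7 -0.9]
0.1495 lug+ [276.6 203.1] 85 [2.5 3.1]
0.1495 red [293.1 206.1] 199 [ 0.1 -0.1]
edge offs [-2, -2, -2, -2, -1, -2, -1, -2, -2, -2, -2, -2, -1, -1, -2, -2, -2, -1, -2, -2, -2, -2, -2, -2, -1, -2, -1, -2, -2, -2, -1, -2, -2, -1, -2, -1, -2, -2, -2, -2, -2, -2, -2, -2, -1, -2, -2, -2, -2, -2, -2, -2]
```

The bottom edge is parallel to the prediction, so the carrier hangs level. All three cups are in place and it is raised about 15 cm. I hand in.

```bash
python3 -c "
from rig import *
s=read_state();print(s['time_s'],s['position'],s['opening'],s['grasp_force'],abs(s['qvel']).max() if hasattr(s['qvel'],'max') else s['qvel'])
print(hand_in())"
```

```text
12.65 [ 0.47959203 -0.05440884  0.22587595] 0.15503114015711134 29.98763233423233 0.10352207403638733
the job is handed in; nothing more can be done
None
```

The job is handed in: the clamp lever is fully open, and the carrier is held still and level about 15 cm above its nest with all three cups in it, after about 13 s of the 48 s allowed.

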